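# Feed a sawn tube through the spark flap into the parts box

## Task

Send the sawn piece of square steel tube into the parts box: push it with your fingertips along the feed bed, end first, so that it opens the hanging spark flap itself and goes down the chute inside. Draw your fingers back so that the flap can swing fully shut without coming down on them. Only push the tube, never lift it, and leave everything else on the bench and the bed where it lies.

Things in the scene. Friction and masses are not known exactly. Their poses are not given: they have to be found in the camera images.
- parts_box: Fixed grey sheet-steel box on the bench with a flat feed bed in front. Origin at bench height under the middle of the mouth, in the front panel's outer face; +x = feed direction (along the bed, into the box), z up. In this frame, which all points on the box share: bed 105 mm above the bench, x -300 to +20 mm, y -52 to +120 mm; its +y side and -x end are open. The box runs to x = 220 mm.
- mouth (a point): On the bed, middle of the mouth, in the front panel's outer face (x 0, y 0, z 105 mm in the box's frame). The mouth is 90 mm wide (y -45 to +45) and 60 mm high, closed by the hanging flap; over it is a header, 9 mm high and 10 mm deep. From y = 45 to 120 mm the panel is closed.
- fence (a point): Foot of the guiding face of the fence, a straight strip 22 mm high and 6 mm thick along the bed's whole length up to the panel; face at y = -40 mm of the box's frame (this point x = -150 mm), looking to +y, so a part slid along it passes the mouth 5 mm clear of its side.
- chute_edge (a point): Middle of the bed's inner edge, 20 mm inside the panel (x 20, y 0, z 105 mm). Behind it a steel slide falls away at 42 degrees to the box's floor, between cheeks at y = -51 and +52 mm: a part whose middle passes this edge tips and slides down by itself. Friction of bed, fence and slide is about 0.3.
- cover (a point): Centre of the clear cover, the box's top, 69 mm above the bed (174 mm above the bench), x 0 to 220 mm, y -56 to +120 mm in the box's frame.
- flap (a joint): Hinge angle in rad of the steel spark flap (86 mm wide, 57 mm long, 3 mm thick, 120 g) that hangs in the mouth from a rod 8 mm behind the front panel's outer face and 60 mm above the bed. 0 = hanging shut; grows to 1.45 as its lower edge swings into the box. It cannot swing outwards and falls shut by its own weight in a fraction of a second.
- flap_edge (a point): Middle of the flap's lower edge, 57 mm from its hinge.
- tube: The sawn piece of square steel tube, dark mill finish, 110 mm long (its own x), 25 mm wide and high, about 0.15 to 0.25 kg, lying flat on the feed bed, away from the fence and turned up to 30 degrees either way from the feed direction. Origin at the centre of its underside. Either end may go first.
- slug: Bystander: round steel bar end, 32 mm across, 40 mm high, standing on the bed near the closed part of the front panel. Origin under its centre.
- grinder: Bystander: angle grinder, about 330 mm long and 80 mm high, lying on the bench to the robot's right. Origin under its middle.
- discs: Bystander: stack of cutting discs, 115 mm across, 24 mm high, beyond the feed bed. Origin under its centre.
- hammer: Bystander: hammer with wooden handle, about 300 mm long, lying beyond the parts box.
- tin: Bystander: round steel tin with lid, 138 mm across, 101 mm high, to the robot's left. Origin under its centre.
- try_square: Bystander: engineer's square lying flat between robot and parts box, stock 100 mm, blade 140 mm long. Origin under the middle of the stock.
- angle_iron: Bystander: piece of angle steel 150 mm long, 40 x 40 mm, lying between robot and feed bed. Origin under its middle.
Things that resemble listed ones, but are neither listed nor needed, are in the scene too. Leave any blue or green look-alike of the tube alone.

How it is judged:
On the way, in this order (a step that is already met when the one before it is completed fails the run):
1. the tube, lying on the bed, has entered the mouth and holds the flap open (value of joint flap above 0.5 rad and x of tube in the frame of parts_box between -0.06 and 0.03 m and z of tube in the frame of parts_box above 0.09 m), for 0.05 s.
2. the tube has gone down the chute (x of tube in the frame of parts_box above 0.06 m and z of tube in the frame of parts_box below 0.075 m), for 0.1 s.
At the end, for the whole second after the job is handed in: the tube lies at rest inside the box, wholly past the flap (its middle 60 to 220 mm behind the front panel and at least 30 mm below the bed), and the flap hangs shut (within 0.06 rad) (all of step 2 and x of tube in the frame of parts_box below 0.22 m and y of tube in the frame of parts_box between -0.055 and 0.06 m and linear speed of tube below 0.03 m/s and value of joint flap below 0.06 rad); the robot touches nothing.
It fails at once if the tube is lifted (its underside's centre rises more than 15 mm above the bed) (z of tube in the frame of parts_box above 0.12 m).
It fails at once if the flap is touched by, or comes down on, the fingers (more than 0.5 N) (contact force between the fingers and flap above 0.5 N).
It fails at once if a bystander is moved by more than 15 mm (distance of any of slug, grinder, discs, hammer, tin, try_square, angle_iron from where it was at the start of the episode above 0.015 m).
It also fails if it takes over 48 s, if anything falls off the work surface, if the arm or the gripper's body presses on something with over 40 N, if the wrist force passes 120 N, or if a joint passes its speed limit or range.

## Robot

A 7-joint arm with a two-finger parallel gripper is mounted at the origin on the work surface. World frame = base frame: x ahead of the robot, y to its left, z up, the work surface at z = 0. Lengths are in m, angles in rad, forces in N, time in s.
With the tool pointing down it reaches from about 0.425 to 0.95 m from the base axis. Payload 4.7 kg.
Tool frame: the origin (TCP) lies at the very end of the fingers, on their centre line; the grasp point (between the pads) lies 19 mm behind it; z points along the fingers, y is the line along which they close (so a half turn about z gives the same grasp; the last joint's range is limited). The gripper opens to 87 mm and grips with 3 to 60 N. Pads are 19 mm wide; open, the fingers measure 117 mm over their backs; the gripper's body (75 mm by 190 mm) begins 51 mm behind the grasp point.
Start: joints at [-1.144, 0.469, -0.049, 1.532, 0.024, 1.141, -0.082], TCP at [0.297, 0.606, 0.19] pointing down, gripper open.
Joint ranges: [-2.59, 2.59], [-0.33, 1.99], [-1.39, 1.29], [0.1, 2.45], [-1.04, 4.18], [0.21, 1.99], [-2.66, 2.66]. Speed limits (rad/s): [2.57, 2.57, 3.14, 3.14, 3.14, 3.14, 3.14].

## Interface

Orientations are given as [roll, pitch, yaw] about the fixed x, y, z axes, in that order (R = Rz(yaw) Ry(pitch) Rx(roll)).
In Python, from cell import get_state, get_image, camera_model, hand_in gives the robot as it stands.
- The arm moves only by the tool carry_out, never from a script. Its argument "plan" is a list of rows, each a list of 3 entries, a list of its own where there are three numbers: the turn, a rotation vector about the tool's x, y, z in degrees, then the shift along the tool's x, y, z in mm, then the opening in per cent of the stroke, from 0 (shut) to 100 (fully open). A call has 1 to 10 rows; each row shifts and turns the commanded pose from where the row before left it, along the tool's axes as they then stand; what a row does not reach is not made up. A row lasts 1/8 s, in which the tool goes at most 62.5 mm and 10.7 degrees, less where a joint would pass 70% of its speed; a pose out of reach is approached as far as the arm can. A call with a gripper value outside its range is refused whole. The fingers move at their own pace and stop on an object; "newtons" is the grip in N (left out, the last holds). Time passes only in rows, so rows that do not move let the fingers close. It gives the time, the measured TCP pose, the force, the opening and the grip force at its end, in the units of the state.
- get_state(): the state, without advancing time (a new reading comes with each control period).
- get_image(name): name is "scene" or "side" or "wrist"; returns the picture (420x560x3 uint8, red, green, blue); there is no depth.
- camera_model(name): a dict with "K" (3x3 intrinsics, pixels), "world_from_camera" (4x4, takes a point from camera to world coordinates). Camera axes: x right, y down, z forward; pixel columns grow to the right and rows downward; lengths in m; the calibration is good to about 2 mm. A picture is of the moment at which its call begins: read the wrist's pose just before it. camera_model takes no time and is no camera call; for the wrist camera it gives the pose at the moment of the call.
- hand_in(): hands the job in; it is judged then, once.
The state is a dict: "time_s": time; "q": joint angles; "joint_velocities": joint speeds; "tau": joint torques, N m; "eef_pos": TCP position; "orientation": TCP orientation; "contact_force": force on the tool from outside, world axes, zero at the start; "moment": the same for the moment, N m; "width": finger opening in m; "finger_force": force on a finger pad.
Only numpy, scipy, OpenCV 4.12 (cv2) and the standard library are available. Lean on these libraries where they do the work, as an engineer would, in place of code of your own. Each camera call takes 0.05 s, during which the arm holds its last target. There are 200 camera calls.

## Working session

There is one attempt and no reset: what is moved stays moved. The work goes in short steps, Python scripts to look and compute and a tool call to move; the robot and the scene stay as the last step left them, time stands still between calls to the robot, and variables do not carry over. Pictures are saved under pics/ and viewed, at most 10 in all, crops included, and the job is handed in when it is done.

Besides the shell and the picture viewer there is one more tool, called after "Emit:" as a command line: name --argument value ..., lists and objects as JSON in quotes. carry_out: Moves the arm, as the interface text tells. Its arguments: {"type":"object","properties":{"plan":{"type":"array","items":{"type":"array"}},"newtons":{"type":"number"}},"required":["plan"]}

```bash
mkdir -p pics; ls
python3 - <<'E'
from cell import *
import cv2,numpy as np
for n in ("scene","side"):
    cv2.imwrite(f"pics/{n}0.png",get_image(n)[:,:,::-1])
    m=camera_model(n);print(n,np.round(m["K"],1).tolist(),np.round(m["world_from_camera"],3).tolist())
s=get_state();print(s["eef_pos"],s["orientation"],s["time_s"],s["width"])
E
```

```text
pics
scene [[532.2, 0.0, 283.2], [0.0, 532.2, 215.3], [0.0, 0.0, 1.0]] [[0.358, 0.509, -0.783, 1.809], [0.934, -0.177, 0.312, -0.513], [0.02, -0.842, -0.539, 0.994], [0.0, 0.0, 0.0, 1.0]]
side [[389.0, 0.0, 273.2], [0.0, 389.0, 209.9], [0.0, 0.0, 1.0]] [[0.943, -0.247, 0.225, 0.305], [-0.334, -0.695, 0.637, -0.668], [-0.001, -0.675, -0.738, 0.89], [0.0, 0.0, 0.0, 1.0]]
[0.29685589 0.60554973 0.18921295] [-3.13982805e+00  8.69677099e-05  2.68583802e+00] 0.1 0.0870792933163577
```

View pics/scene0.png

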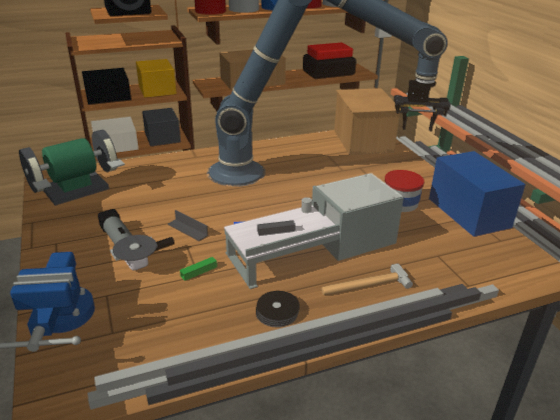

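View pics/side0.png

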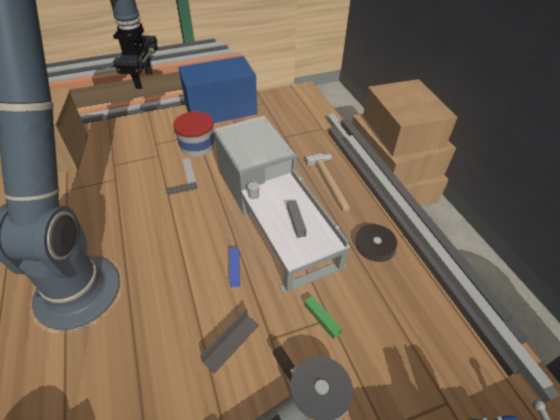

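The tube (dark) is at about (276,228) in scene and (297,218) in side. The bed runs from the near end (side ~(310,275)) to the box, the slug is at side (254,190), and the fence is on the far side. Next I'll enlarge both views.

Run:
```python
import cv2,numpy as np
a=cv2.imread("pics/scene0.png")[170:290,215:415];b=cv2.imread("pics/side0.png")[110:290,205:355]
cv2.imwrite("pics/ca.png",cv2.resize(a,(800,480),interpolation=cv2.INTER_CUBIC))
cv2.imwrite("pics/cb.png",cv2.resize(b,(500,600),interpolation=cv2.INTER_CUBIC))
```

```text
(no output)
```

View pics/ca.png

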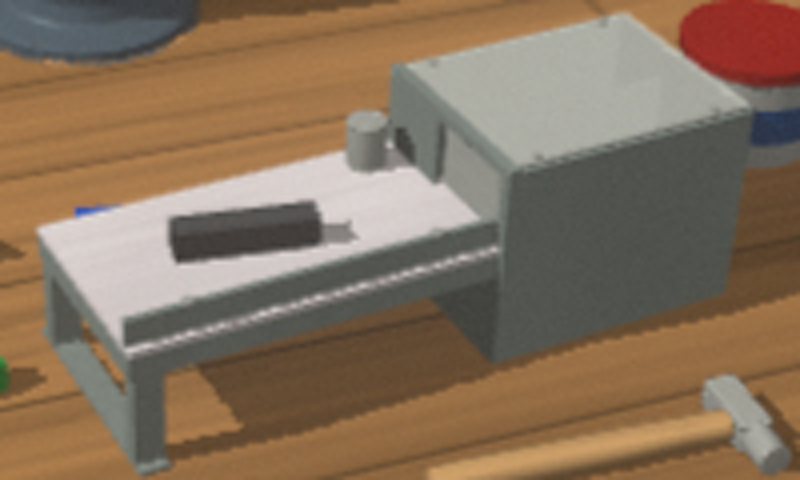

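View pics/cb.png

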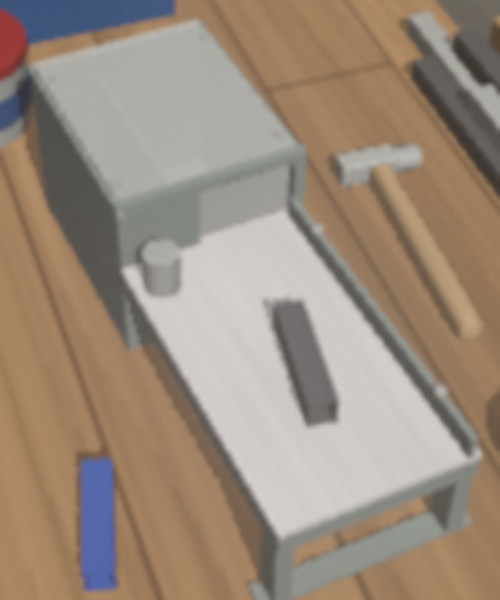

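```bash
cat > h.py <<'E'
import numpy as np
from cell import camera_model
def ray(n,p,m=None):
    m=m or camera_model(n);T=m["world_from_camera"];d=T[:3,:3]@np.linalg.solve(m["K"],[p[0],p[1],1]);return T[:3,3],d/np.linalg.norm(d)
def onz(n,p,z,m=None):
    o,d=ray(n,p,m);return o+d*(z-o[2])/d[2]
def tri(pa,pb):
    (o1,d1),(o2,d2)=ray("scene",pa),ray("side",pb)
    s=np.linalg.lstsq(np.c_[d1,-d2],o2-o1,rcond=None)[0]
    a,b=o1+s[0]*d1,o2+s[1]*d2;return (a+b)/2,np.linalg.norm(a-b)
E
python3 - <<'E'
from h import *
ca=lambda u,v:(215+u/4-.4,170+v/4-.4); cb=lambda u,v:(205+u*.3-.35,110+v*.3-.35)
P={"A bed -300,120,105":((40,231),(273,533)),"B -300,-52,105":((132,353),(480,458)),"C 0,120,174":((394,66),(122,205)),"D 0,-56,174":((508,172),(303,152)),"E 220,-56":((750,105),(200,22)),"F 220,120":((625,14),(33,65))}
src=[];dst=[]
for k,(a,b) in P.items():
    p,e=tri(ca(*a),cb(*b));print(k,np.round(p,3),round(e,4))
    src.append({"A":(-.3,.12),"B":(-.3,-.052),"C":(0,.12),"D":(0,-.056),"E":(.22,-.056),"F":(.22,.12)}[k[0]]);dst.append(p[:2])
src=np.array(src);dst=np.array(dst);s0,d0=src.mean(0),dst.mean(0)
H=(src-s0).T@(dst-d0);th=np.arctan2(H[0,1]-H[1,0],H[0,0]+H[1,1])
R=np.array([[np.cos(th),-np.sin(th)],[np.sin(th),np.cos(th)]]);t=d0-R@s0
print("box",t,np.degrees(th),np.round((src@R.T+t-dst)*1000,1).tolist())
np.savez("box.npz",R=R,t=t,th=th)
for n,f,pts in (("scene",ca,[(170,217),(178,238),(320,222),(316,203)]),("side",cb,[(308,408),(335,402),(302,302),(273,305)])):
    w=np.array([onz(n,f(*p),.13)[:2] for p in pts]);b=(w-t)@R
    print(n,np.round(b*1000,1).tolist(),b.mean(0)*1000)
    d=b[2]+b[3]-b[0]-b[1];print("ang",np.degrees(np.arctan2(d[1],d[0])),np.linalg.norm(d)/2)
print("tube tri",tri(ca(170,217),cb(308,408)),tri(ca(316,203),cb(273,305)))
s=(onz("side",cb(162,292),.105)[:2]-t)@R;print("slug front foot",s)
E
```

```text
A bed -300,120,105 [ 0.511 -0.183  0.099] 0.0048
B -300,-52,105 [ 0.683 -0.169  0.1  ] 0.003
C 0,120,174 [0.489 0.112 0.175] 0.0033
D 0,-56,174 [0.655 0.129 0.172] 0.0022
E 220,-56 [0.634 0.345 0.173] 0.0014
F 220,120 [0.466 0.33  0.171] 0.0023
box [0.60322064 0.12380369] 95.42420775836834 [[0.7, -3.2], [-0.0, -1.2], [-5.0, 0.0], [3.5, -0.4], [4.2, 3.4], [-3.4, 1.3]]
scene [[-222.0, 52.4], [-228.0, 24.9], [-125.0, 0.4], [-115.9, 24.3]] [-172.7129652    25.49234985]
ang -14.093548304402097 0.10778623875218389
side [[-222.8, 56.3], [-226.2, 35.1], [-122.0, 9.8], [-115.0, 32.6]] [-171.50774717   33.46235388]
ang -13.019819548340273 0.10879198558184323
tube tri (array([ 0.56900325, -0.10132396,  0.12770562]), np.float64(0.00046148018592837774)) (array([0.58315974, 0.00940136, 0.12555718]), np.float64(0.0010994960354553036))
slug front foot [-0.04050209  0.09986157]
```

Triangulated heights match: bed about 0.10, cover 0.171–0.175, tube top about 0.127. The box is at (0.603, 0.124) with yaw 95.4°. In the box frame the tube is at (-172, 30) with yaw about -13.5°.

Plan:
- Turn the tool so that tool x lies along box y and tool y along box x.
- With both fingers spread, push the tube sideways against the fence.
- Close the fingers and push the tube's rear end along the fence.

Emit:
carry_out --plan '[[[0,0,-10.5],[0,0,-25],60],[[0,0,-10.5],[0,0,-25],60],[[0,0,-10.5],[0,0,-25],60],[[0,0,0],[-15,-55,0],60],[[0,0,0],[-15,-55,0],60],[[0,0,0],[-15,-55,0],60],[[0,0,0],[-15,-55,0],60],[[0,0,0],[-15,-55,0],60],[[0,0,0],[-15,-55,0],60],[[0,0,0],[-15,-55,0],60]]'

```text
time_s: 1.35
eef_pos: [0.438, 0.2307, 0.2649]
orientation: [-3.142, -0.0, -3.048]
contact_force: [0.4, 0.1, -0.1]
width: 0.0523
finger_force: 0.0
```

Emit:
carry_out --plan '[[[0,0,0],[-15,-55,0],60],[[0,0,0],[-15,-55,0],60],[[0,0,0],[-15,-55,0],60],[[0,0,0],[-15,-55,0],60],[[0,0,0],[-15,-55,0],60],[[0,0,0],[0,0,0],60],[[0,0,0],[0,0,0],60]]'

```text
time_s: 2.22
eef_pos: [0.5378, -0.0335, 0.2646]
orientation: [3.141, -0.001, -3.048]
contact_force: [-0.7, 0.1, -0.3]
width: 0.0518
finger_force: 0.0
```

```bash
cat > look.py <<'E'
import sys,cv2
from h import *
from cell import *
s=get_state();d=np.load("box.npz");R,t=d["R"],d["t"]
b=(s["eef_pos"][:2]-t)@R*1000
print(s["time_s"],"TCP box",b.round(1),"z",s["eef_pos"][2],"ori",np.degrees(s["orientation"]).round(2),"box yaw",np.degrees(d["th"]),"w",s["width"],"F",s["contact_force"])
m=camera_model("wrist");im=get_image("wrist")[:,:,::-1]
cv2.imwrite(f"pics/{sys.argv[1]}.png",im);print(m["world_from_camera"].round(3).tolist())
np.savez(f"{sys.argv[1]}.npz",K=m["K"],world_from_camera=m["world_from_camera"])
E
python3 look.py w1
```

```text
2.225 TCP box [-150.4   80. ] z 0.2646200094174558 ori [ 1.7996e+02 -6.0000e-02 -1.7461e+02] box yaw 95.42420775836834 w 0.05177065349769466 F [-0.74114278  0.11640801 -0.27199457]
[[-0.094, 0.951, 0.295, 0.456], [0.996, 0.089, 0.03, -0.041], [0.002, 0.297, -0.955, 0.459], [0.0, 0.0, 0.0, 1.0]]
```

View pics/w1.png

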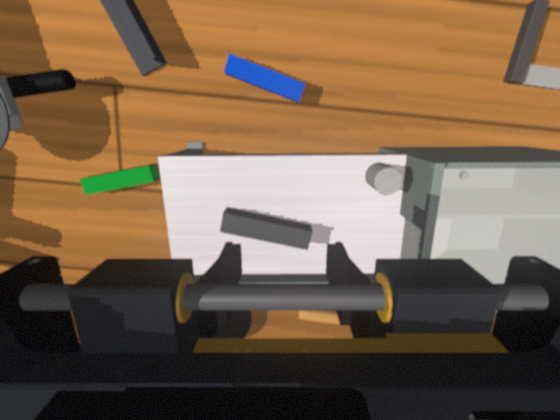

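The wrist view shows the tube's top from (225,208) to (312,247), the bed's +y edge at row 155 from column 160 to 405, and the slug at (386,179). I'll check these against the box frame.

Run:
```python
from h import *
import cv2
d=np.load("box.npz");R,t=d["R"],d["t"];z=np.load("w1.npz");m={k:z[k] for k in z.files}
f=lambda p,h:((onz("wrist",p,h,m)[:2]-t)@R*1000).round(1)
print("A",f((160,156),.105),"panel foot",f((403,245),.105),"edge",f((280,155),.105),"front",f((168,235),.105))
im=cv2.imread("pics/w1.png");g=im[165:262,180:345].max(2)
c=max(cv2.findContours((g<95).astype(np.uint8),0,2)[0],key=cv2.contourArea)
r=cv2.boxPoints(cv2.minAreaRect(c))+[180,165];print(r.round(1).tolist())
print([f(p,.13).tolist() for p in r],f(r.mean(0),.125))
```

```text
A [-298.3  118.7] panel foot [8.9 1.6] edge [-153.7  119.9] front [-300.7   16.2]
[[224.4, 214.0], [225.9, 206.9], [311.2, 225.2], [309.7, 232.3]]
[[-220.0, 53.3], [-217.6, 62.2], [-116.2, 39.1], [-117.8, 29.9]] [-168.7   44.5]
```

Emit:
carry_out --plan '[[[0,0,0],[0,-22,0],60],[[0,0,0],[0,0,0],60],[[0,0,0],[2,0,50],60],[[0,0,0],[0,0,50],60],[[0,0,0],[0,0,40],60],[[0,0,0],[0,0,9],60],[[0,0,0],[0,0,0],60],[[0,0,0],[-6,0,0],60],[[0,0,0],[-8,0,0],60]]'

```text
time_s: 3.4
eef_pos: [0.5539, -0.0547, 0.1177]
orientation: [3.142, 0.003, -3.048]
contact_force: [-0.1, -0.1, 0.3]
width: 0.0521
finger_force: 0.0
```

Emit:
carry_out --plan '[[[0,0,0],[-7,0,0],60],[[0,0,0],[-7,0,0],60],[[0,0,0],[-7,0,0],60],[[0,0,0],[-7,0,0],60],[[0,0,0],[-7,0,0],60],[[0,0,0],[-7,0,0],60],[[0,0,0],[-7,0,0],60],[[0,0,0],[-7,0,0],60],[[0,0,0],[-7,0,0],60],[[0,0,0],[-5,0,0],60]]'

```text
time_s: 4.65
eef_pos: [0.6204, -0.0484, 0.1161]
orientation: [3.142, 0.0, -3.048]
contact_force: [0.2, 0.2, -0.3]
width: 0.0522
finger_force: 0.0
```

```bash
python3 look.py w2
```

```text
4.65 TCP box [-173.    -0.9] z 0.11608565510564044 ori [ 179.99    0.   -174.61] box yaw 95.42420775836834 w 0.05218733194803373 F [ 0.17746149  0.15394016 -0.28016646]
[[-0.094, 0.95, 0.296, 0.539], [0.996, 0.09, 0.029, -0.056], [0.001, 0.298, -0.955, 0.31], [0.0, 0.0, 0.0, 1.0]]
```

Emit:
carry_out --plan '[[[0,0,0],[-2,0,0],60],[[0,0,0],[-2,0,0],60],[[0,0,0],[0,0,0],60]]'

```text
time_s: 5.08
eef_pos: [0.6239, -0.0481, 0.1161]
orientation: [3.141, -0.0, -3.048]
contact_force: [-0.5, -0.2, 0.3]
width: 0.052
finger_force: 0.0
```

Emit:
carry_out --plan '[[[0,0,0],[-1.5,0,0],60],[[0,0,0],[0,0,0],60]]'

```text
time_s: 5.32
eef_pos: [0.6255, -0.0479, 0.1161]
orientation: [3.142, 0.0, -3.048]
contact_force: [-0.1, -0.6, 0.9]
width: 0.0523
finger_force: 0.0
```

Run:
```python
from cell import *
import cv2,numpy as np
a=get_image("scene")[170:290,215:415,::-1];b=get_image("side")[110:290,205:355,::-1]
cv2.imwrite("pics/c2.png",np.hstack([cv2.resize(a,(450,270),interpolation=2),cv2.resize(b,(300,360),interpolation=2)[:270*1]]) if 0 else np.hstack([cv2.copyMakeBorder(cv2.resize(a,(450,270),interpolation=2),0,150,0,0,0),cv2.resize(b,(350,420),interpolation=2)]))
s=get_state();print(s["contact_force"])
```

```text
[0.4142077  0.49241896 0.23668342]
```

View pics/c2.png

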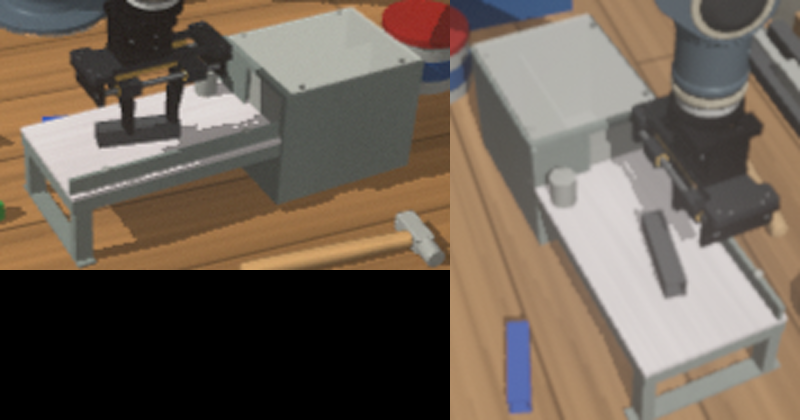

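Run:
```python
from h import *
from cell import *
s=get_state();p=np.array(s["eef_pos"])
for n in("scene","side"):
    m=camera_model(n);T=np.linalg.inv(m["world_from_camera"]);c=T@np.r_[p,1];u=m["K"]@c[:3];u=u[:2]/u[2]
    o=(215,170) if n=="scene" else (205,110);k=2.25 if n=="scene" else 2.333
    print(n,u,((u-o)*k),)
```

```text
scene [280.73014353 234.01384162] [147.89282293 144.03114364]
side [308.99284352 214.59666854] [242.61530394 244.0240277 ]
```

View pics/w2.png

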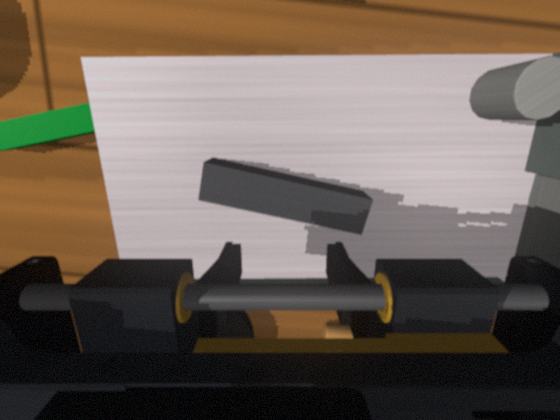

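The tube looks unmoved, although the fingers should have swept past it. I'll check that with numbers before moving again.

```bash
cat > tube.py <<'E'
from h import *
import cv2
d=np.load("box.npz");R,t=d["R"],d["t"]
def cast(n,p,h,m=None): return ((onz(n,p,h,m)[:2]-t)@R*1000).round(1)
E
python3 - <<'E'
from tube import *
from cell import *
cur=get_image("side")[:,:,::-1];old=cv2.imread("pics/side0.png")
for im in(old,cur):
    g=im[190:245,275:320].max(2);c=max(cv2.findContours((g<110).astype(np.uint8),0,2)[0],key=cv2.contourArea)
    print(cv2.minAreaRect(c),cv2.contourArea(c))
z=np.load("w2.npz");m={k:z[k] for k in z.files}
for h in(.13,.105,.08): print(h,[cast("wrist",p,h,m).tolist() for p in((207,159),(371,197),(362,234),(200,198))])
print("bed edges",[cast("wrist",p,.105,m).tolist() for p in((82,57),(119,278),(540,53))])
print("TCP px");T=np.linalg.inv(m["world_from_camera"])
s=get_state()
for dy in (-.033,.033):
    c=T@np.r_[[.6204,-.0484,.1161]+np.array([-.0945*dy,.9955*dy,0]),1];u=m["K"]@c[:3];print(u/u[2])
E
```

```text
((17.0633487701416, 28.977375030517578), (33.49910354614258, 3.094294786453247), 70.34617614746094) 53.5
((34.5, 12.0), (24.0, 19.0), 90.0) 279.5
0.13 [[-219.6, 57.2], [-116.4, 32.9], [-120.1, 7.4], [-226.0, 32.3]]
0.105 [[-226.1, 53.9], [-108.6, 26.2], [-112.8, -2.8], [-233.4, 25.6]]
0.08 [[-232.6, 50.5], [-100.8, 19.6], [-105.6, -13.1], [-240.8, 18.8]]
bed edges [[-300.4, 118.3], [-303.6, -40.4], [-9.9, 120.6]]
TCP px
[236.93173703 237.35791361   1.        ]
[328.48568056 237.29464136   1.        ]
```

The wrist images show the tube did not move; it still spans (-220,57) to (-120,7). The seen fingertips (inner edges at columns 240 and 327, row 243) imply the tips sit about 20–30 mm above the nominal TCP at this opening, so they passed over the tube. I'll go back to the +y side and feel for the bed.

Emit:
carry_out --plan '[[[0,0,0],[0,0,-30],60],[[0,0,0],[40,0,0],60],[[0,0,0],[50,0,0],60],[[0,0,0],[0,0,0],60],[[0,0,0],[0,0,30],60],[[0,0,0],[0,0,4],60],[[0,0,0],[0,0,0],60]]'

```text
time_s: 6.35
eef_pos: [0.5365, -0.0564, 0.1123]
orientation: [-3.141, 0.0, -3.047]
contact_force: [0.3, -0.4, -0.1]
width: 0.052
finger_force: 0.0
```

```bash
python3 look.py w3
python3 - <<'E'
from cell import *
import cv2,numpy as np
a=get_image("scene")[170:290,215:415,::-1];w=cv2.imread("pics/w3.png")
cv2.imwrite("pics/c3.png",np.hstack([cv2.resize(a,(500,300),interpolation=2),w[120:420,180:380]]))
E
```

```text
6.35 TCP box [-173.    83.5] z 0.1122656011090003 ori [-179.99    0.   -174.61] box yaw 95.42420775836834 w 0.05204980930522763 F [ 0.28438228 -0.42398647 -0.12546895]
[[-0.094, 0.95, 0.297, 0.455], [0.996, 0.09, 0.029, -0.064], [0.001, 0.298, -0.955, 0.306], [0.0, 0.0, 0.0, 1.0]]
```

View pics/c3.png

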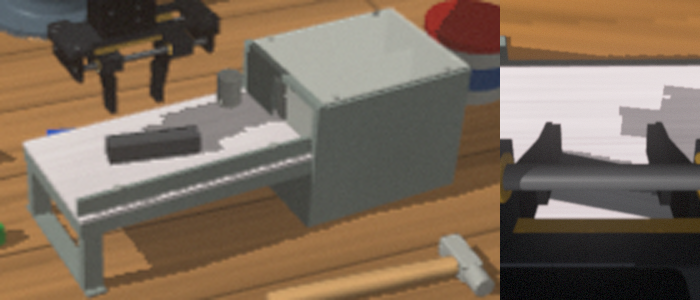

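In the scene crop the tips end at (110,112) and (158,103), apparently above the bed. I'll compute how high.

Run:
```python
from tube import *
m=camera_model("scene");T=np.linalg.inv(m["world_from_camera"])
for x in(-.206,-.14):
  for z in(.1123,.14):
    w=R@[x,.0835]+t;c=T@np.r_[w,z,1];u=m["K"]@c[:3];u=u[:2]/u[2];print(x,z,(u-[215,170])*2.5)
```

```text
-0.206 0.1123 [106.9632306  130.82707415]
-0.206 0.14 [106.82472763 111.41551158]
-0.14 0.1123 [156.31696979 118.4193461 ]
-0.14 0.14 [156.63772273  99.19836751]
```

The tips are at about z = 0.137, roughly 25 mm above the reported TCP. I'll lower guardedly, watching the force.

Emit:
carry_out --plan '[[[0,0,0],[0,0,8],60],[[0,0,0],[0,0,6],60],[[0,0,0],[0,0,0],60]]'

```text
time_s: 6.82
eef_pos: [0.5353, -0.0563, 0.0975]
orientation: [3.141, -0.001, -3.048]
contact_force: [0.0, 0.5, 0.5]
width: 0.0522
finger_force: 0.0
```

Emit:
carry_out --plan '[[[0,0,0],[0,0,3],60],[[0,0,0],[0,0,0],60]]'

```text
time_s: 7.08
eef_pos: [0.5357, -0.0564, 0.095]
orientation: [3.141, -0.0, -3.048]
contact_force: [-0.1, -0.2, -0.1]
width: 0.0522
finger_force: 0.0
```

Emit:
carry_out --plan '[[[0,0,0],[0,0,3],60],[[0,0,0],[0,0,0],60]]'

```text
time_s: 7.32
eef_pos: [0.5357, -0.0564, 0.0919]
orientation: [3.141, -0.0, -3.048]
contact_force: [0.1, -0.4, -0.0]
width: 0.0519
finger_force: 0.0
```

Emit:
carry_out --plan '[[[0,0,0],[-8,0,0],60],[[0,0,0],[-8,0,0],60],[[0,0,0],[-7,0,0],60],[[0,0,0],[-7,0,0],60],[[0,0,0],[-7,0,0],60],[[0,0,0],[-7,0,0],60],[[0,0,0],[-7,0,0],60],[[0,0,0],[-7,0,0],60],[[0,0,0],[-7,0,0],60],[[0,0,0],[-7,0,0],60]]'

```text
time_s: 8.57
eef_pos: [0.608, -0.0495, 0.0921]
orientation: [3.141, -0.0, -3.048]
contact_force: [-1.0, -0.4, -0.0]
width: 0.0525
finger_force: 0.5
```

Emit:
carry_out --plan '[[[0,0,0],[-5,0,0],60],[[0,0,0],[-5,0,0],60],[[0,0,0],[-3,0,0],60],[[0,0,0],[0,0,0],60]]'

```text
time_s: 9.07
eef_pos: [0.6209, -0.0483, 0.0921]
orientation: [3.142, 0.001, -3.048]
contact_force: [-1.1, -0.5, -0.0]
width: 0.0519
finger_force: 0.0
```

```bash
python3 look.py w4
python3 - <<'E'
from tube import *
z=np.load("w4.npz");m={k:z[k] for k in z.files};im=cv2.imread("pics/w4.png")
v=im[:,:,:].max(2)
# dark pixels on the bed above the gripper
for r in range(150,250,8): print(r,"".join("#" if x<95 else "." for x in v[r,100:500:6]))
E
```

```text
9.075 TCP box [-173.    -1.3] z 0.09214113983807262 ori [ 1.8000e+02  4.0000e-02 -1.7461e+02] box yaw 95.42420775836834 w 0.05194446557523417 F [-1.13657153 -0.47250322 -0.03370246]
[[-0.094, 0.95, 0.297, 0.539], [0.996, 0.09, 0.029, -0.056], [0.001, 0.299, -0.954, 0.286], [0.0, 0.0, 0.0, 1.0]]
150 ...................................................................
158 ...................................................................
166 ...................................................................
174 ...................................................................
182 ...................................................................
190 ...................................................................
198 ...................................................................
206 ...................................................................
214 ...................................................................
222 ...................................................................
230 ...................................................................
238 ...................................................................
246 .....................###..............###..........................
```

Emit:
carry_out --plan '[[[0,0,0],[-2,0,0],60],[[0,0,0],[-1,0,0],60],[[0,0,0],[0,0,0],60]]'

```text
time_s: 9.5
eef_pos: [0.6234, -0.0482, 0.0922]
orientation: [3.142, -0.0, -3.048]
contact_force: [-1.7, 0.5, 1.5]
width: 0.052
finger_force: 0.6
```

Emit:
carry_out --plan '[[[0,0,0],[-1.5,0,0],60],[[0,0,0],[0,0,0],60]]'

```text
time_s: 9.75
eef_pos: [0.6239, -0.0482, 0.092]
orientation: [3.141, -0.002, -3.047]
contact_force: [-4.4, -1.7, 3.9]
width: 0.0518
finger_force: 2.5
```

Emit:
carry_out --plan '[[[0,0,0],[-1.5,0,0],60],[[0,0,0],[0,0,0],60]]'

```text
time_s: 10.0
eef_pos: [0.624, -0.0483, 0.0919]
orientation: [3.141, -0.005, -3.047]
contact_force: [-8.1, -0.5, 5.5]
width: 0.0522
finger_force: 4.1
```

It is flush against the fence (4–8 N, TCP y about -5 mm). I'll back off, raise, close the fingers and move behind the rear end, then look once.

Emit:
carry_out --plan '[[[0,0,0],[10,0,0],60],[[0,0,0],[0,0,-40],60],[[0,0,0],[0,-45,-40],0],[[0,0,0],[-15,-50,0],0],[[0,0,0],[-15,0,0],0],[[0,0,0],[0,0,0],0],[[0,0,0],[0,0,0],0],[[0,0,0],[0,0,0],0]]'

```text
time_s: 11.0
eef_pos: [0.6549, -0.1393, 0.1719]
orientation: [3.141, -0.0, -3.046]
contact_force: [0.3, 0.4, 0.2]
width: 0.0033
finger_force: 0.0
```

```bash
python3 look.py w5
python3 - <<'E'
from cell import *
import cv2,numpy as np
a=get_image("scene")[140:290,215:415,::-1];w=cv2.imread("pics/w5.png")
cv2.imwrite("pics/c5.png",np.hstack([cv2.resize(a,(440,330),interpolation=2),w[70:400,160:520]]))
E
```

```text
11.0 TCP box [-266.8  -26.5] z 0.17185410836369402 ori [ 1.7996e+02 -3.0000e-02 -1.7452e+02] box yaw 95.42420775836834 w 0.0032988899499438212 F [0.2590108  0.41282296 0.16212418]
[[-0.096, 0.95, 0.296, 0.573], [0.995, 0.091, 0.03, -0.147], [0.002, 0.298, -0.955, 0.366], [0.0, 0.0, 0.0, 1.0]]
```

View pics/c5.png

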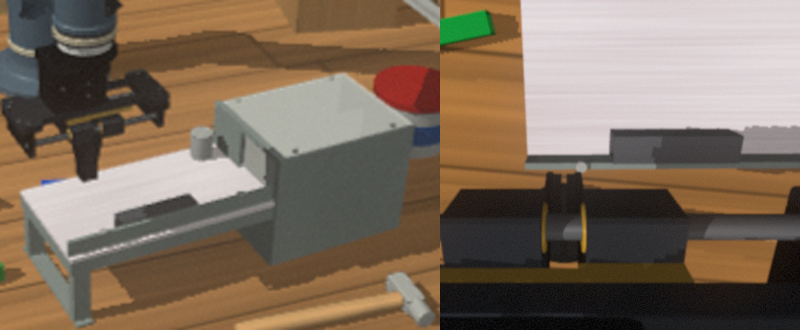

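The tube lies flush at the fence. Its rear end is at wrist pixel about (331,200), and the closed fingertip is at scene pixel about (255,222).

Run:
```python
from tube import *
z=np.load("w5.npz");m={k:z[k] for k in z.files}
print([cast("wrist",p,.13,m).tolist() for p in((331,199),(448,199))],"foot",[cast("wrist",p,.105,m).tolist() for p in((331,199),)])
print("bed corner",cast("wrist",(247,225),.105,m))
ms=camera_model("scene");T=np.linalg.inv(ms["world_from_camera"])
for zz in(.172,.185,.197):
    c=T@np.r_[R@[-.267,-.0265]+t,zz,1];u=ms["K"]@c[:3];u=u[:2]/u[2];print(zz,u,(u-[215,140])*2.2)
```

```text
[[-226.2, -9.4], [-127.7, -9.3]] foot [[-221.9, -16.2]]
bed corner [-301.   -42.1]
0.172 [253.73449955 229.29471991] [ 85.215899  196.4483838]
0.185 [253.68668597 225.35827987] [ 85.11070913 187.78821571]
0.197 [253.64214021 221.69087591] [ 85.01270847 179.719927  ]
```

The 25 mm offset also holds with the fingers closed. The gripper's body sits about 68 mm above the real tip, so TCP z = 0.094 puts the tip 14 mm above the bed and the body about 12 mm over the cover. Lowering and starting the push.

Emit:
carry_out --plan '[[[0,0,0],[2,0,40],0],[[0,0,0],[0,0,30],0],[[0,0,0],[0,0,8],0],[[0,0,0],[0,0,0],0],[[0,0,0],[0,12,0],0],[[0,0,0],[0,12,0],0],[[0,0,0],[0,12,0],0],[[0,0,0],[0,12,0],0]]'

```text
time_s: 12.1
eef_pos: [0.6491, -0.0925, 0.0948]
orientation: [-3.141, 0.001, -3.047]
contact_force: [1.1, -2.1, 0.4]
width: 0.0003
finger_force: 0.8
```

Emit:
carry_out --plan '[[[0,0,0],[0,12,0],0],[[0,0,0],[0,12,0],0],[[0,0,0],[0,12,0],0],[[0,0,0],[0,12,0],0]]'

```text
time_s: 12.6
eef_pos: [0.6441, -0.0444, 0.0941]
orientation: [3.142, -0.0, -3.048]
contact_force: [0.3, -1.5, 1.0]
width: 0.0005
finger_force: 0.8
```

```bash
python3 look.py w6
python3 - <<'E'
from cell import *
import cv2,numpy as np
a=get_image("scene")[140:290,215:415,::-1];w=cv2.imread("pics/w6.png")
cv2.imwrite("pics/c6.png",np.hstack([cv2.resize(a,(440,330),interpolation=2),w[70:400,160:520]]))
E
```

```text
12.6 TCP box [-171.3  -24.8] z 0.09408019838593774 ori [ 1.8000e+02 -1.0000e-02 -1.7461e+02] box yaw 95.42420775836834 w 0.00045926825964657554 F [ 0.31640387 -1.51387212  1.04890212]
[[-0.094, 0.95, 0.296, 0.563], [0.996, 0.09, 0.029, -0.052], [0.001, 0.298, -0.955, 0.288], [0.0, 0.0, 0.0, 1.0]]
```

View pics/c6.png

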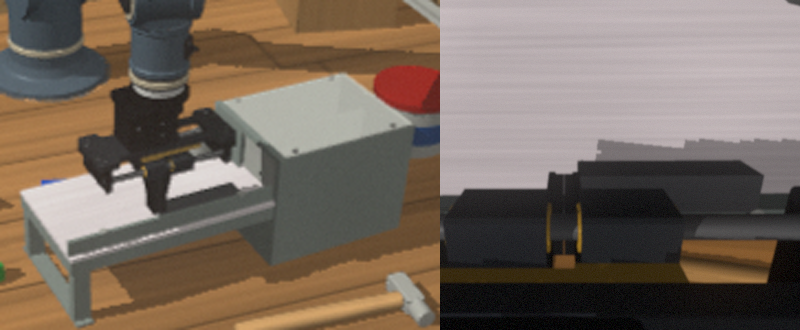

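The tube is travelling along the fence and its rear is about 10 mm ahead of the TCP. I'll continue in stages, watching the force as the body passes over the cover.

Emit:
carry_out --plan '[[[0,0,0],[0,12,0],0],[[0,0,0],[0,12,0],0],[[0,0,0],[0,12,0],0],[[0,0,0],[0,12,0],0],[[0,0,0],[0,12,0],0]]'

```text
time_s: 13.32
eef_pos: [0.6382, 0.0153, 0.094]
orientation: [-3.141, -0.001, -3.047]
contact_force: [-0.6, -0.9, -0.1]
width: 0.0001
finger_force: 0.6
```

Emit:
carry_out --plan '[[[0,0,0],[0,8,0],0],[[0,0,0],[0,8,0],0],[[0,0,0],[0,8,0],0]]'

```text
time_s: 13.7
eef_pos: [0.6359, 0.0382, 0.094]
orientation: [-3.141, -0.001, -3.048]
contact_force: [-1.5, -2.5, -0.3]
width: 0.0006
finger_force: 1.2
```

Emit:
carry_out --plan '[[[0,0,0],[0,10,0],0],[[0,0,0],[0,10,0],0],[[0,0,0],[0,10,0],0]]'

```text
time_s: 14.08
eef_pos: [0.6335, 0.0689, 0.0942]
orientation: [3.142, 0.0, -3.048]
contact_force: [-1.9, -3.7, 0.5]
width: 0.0006
finger_force: 1.4
```

Emit:
carry_out --plan '[[[0,0,0],[0,8,0],0],[[0,0,0],[0,8,0],0],[[0,0,0],[0,6,0],0],[[0,0,0],[0,0,0],0],[[0,0,0],[0,0,0],0]]'

```text
time_s: 14.7
eef_pos: [0.6317, 0.0913, 0.0941]
orientation: [3.14, 0.001, -3.047]
contact_force: [0.2, -0.3, -0.1]
width: 0.0005
finger_force: 0.0
```

```bash
python3 look.py w7
python3 - <<'E'
import cv2,numpy as np
from cell import *
a=get_image("scene")[140:290,215:415,::-1];b=get_image("side")[100:290,205:355,::-1]
cv2.imwrite("pics/c7.png",np.hstack([cv2.resize(a,(440,330),interpolation=2),cv2.resize(b,(260,330),interpolation=2)]))
E
```

```text
14.7 TCP box [-35.1 -25.3] z 0.09409256249992203 ori [ 1.7993e+02  4.0000e-02 -1.7458e+02] box yaw 95.42420775836834 w 0.00047068663680069556 F [ 0.20457304 -0.27559216 -0.09899499]
[[-0.095, 0.95, 0.297, 0.55], [0.995, 0.09, 0.031, 0.084], [0.002, 0.299, -0.954, 0.288], [0.0, 0.0, 0.0, 1.0]]
```

Contact has dropped to zero, so the tube has probably tipped in. I'll retract and check with masks, since all ten views are used.

Emit:
carry_out --plan '[[[0,0,0],[0,-30,0],0],[[0,0,0],[0,-50,0],0],[[0,0,0],[0,-50,0],0],[[0,0,0],[20,-50,-40],0],[[0,0,0],[40,0,-50],0],[[0,0,0],[50,0,-50],0],[[0,0,0],[50,0,0],0],[[0,0,0],[50,0,0],0],[[0,0,0],[0,0,0],0],[[0,0,0],[0,0,0],0]]'

```text
time_s: 16.1
eef_pos: [0.448, -0.1044, 0.2249]
orientation: [3.141, 0.002, -3.048]
contact_force: [1.7, 0.5, -0.2]
width: 0.0002
finger_force: 0.0
```

Run:
```python
from tube import *
from cell import *
s=get_state();print(s["time_s"],s["eef_pos"],s["contact_force"])
cur={n:get_image(n)[:,:,::-1].copy() for n in("scene","side")}
def px(n,b,z):
    m=camera_model(n);T=np.linalg.inv(m["world_from_camera"]);c=T@np.r_[R@(np.array(b)/1000)+t,z,1];u=m["K"]@c[:3];return (u[:2]/u[2]).round().astype(int)
for n in cur:
    old=cv2.imread(f"pics/{n}0.png")
    print(n,"slug px",px(n,(-25,100),.135),[im[tuple(px(n,(-25,100),.135)[::-1])].tolist() for im in(old,cur[n])])
    for y in(-27,0,27):
      for z in(.115,.135,.155):
        p=px(n,(8,y),z);print(" flap",y,z,[im[p[1],p[0]].tolist() for im in(old,cur[n])],end="")
    print()
    print(" bed dark frac",[np.mean([cur[n][tuple(px(n,(x,y),.117)[::-1])].max()<95 for x in range(-280,0,10)]) for y in(-27,0,30)])
    # cover: changes seen through it
    print(" cover:")
    for y in(40,20,0,-20,-40):
        print("  ",[(int(old[tuple(px(n,(x,y),.174)[::-1])].mean()),int(cur[n][tuple(px(n,(x,y),.174)[::-1])].mean())) for x in range(15,216,20)])
```

```text
16.1 [ 0.44797028 -0.10439103  0.22488602] [ 1.69021857  0.54386378 -0.2158296 ]
scene slug px [308 200] [[149, 158, 158], [150, 159, 160]]
 flap -27 0.115 [[128, 136, 132], [128, 135, 131]] flap -27 0.135 [[138, 145, 144], [139, 146, 146]] flap -27 0.155 [[118, 127, 121], [116, 125, 119]] flap 0 0.115 [[139, 146, 146], [139, 147, 146]] flap 0 0.135 [[136, 145, 144], [139, 147, 146]] flap 0 0.155 [[123, 130, 126], [125, 132, 129]] flap 27 0.115 [[136, 143, 144], [138, 145, 145]] flap 27 0.135 [[138, 144, 146], [137, 144, 145]] flap 27 0.155 [[118, 126, 123], [118, 125, 120]]
 bed dark frac [np.float64(0.0), np.float64(0.0), np.float64(0.0)]
 cover:
   [(170, 171), (173, 170), (170, 169), (170, 172), (171, 168), (169, 171), (169, 170), (170, 169), (163, 165), (165, 164), (176, 177)]
   [(170, 172), (170, 170), (171, 169), (172, 172), (171, 170), (170, 168), (170, 170), (165, 164), (165, 165), (163, 163), (120, 107)]
   [(171, 171), (170, 172), (172, 169), (172, 169), (171, 171), (171, 171), (170, 169), (170, 170), (163, 163), (163, 165), (163, 151)]
   [(173, 172), (171, 170), (170, 1
[... 780 characters left out ...]
0), np.float64(0.03571428571428571)]
 cover:
   [(177, 58), (174, 56), (173, 52), (173, 154), (171, 160), (171, 98), (171, 102), (170, 98), (171, 97), (170, 97), (169, 94)]
   [(169, 68), (170, 58), (172, 109), (173, 54), (172, 133), (171, 85), (171, 106), (171, 98), (171, 98), (171, 97), (176, 98)]
   [(170, 173), (171, 175), (171, 174), (170, 174), (170, 175), (172, 148), (171, 98), (171, 89), (171, 92), (170, 96), (178, 97)]
   [(170, 175), (171, 175), (171, 174), (171, 174), (171, 174), (170, 174), (170, 174), (171, 138), (171, 81), (171, 87), (175, 92)]
   [(171, 174), (167, 171), (171, 175), (171, 174), (171, 175), (171, 174), (170, 174), (170, 174), (170, 174), (167, 171), (177, 146)]
```

The bed is clear, the flap looks exactly as it did when shut, and the robot is clear of everything. Handing in.

```bash
python3 -c "
from cell import *
print(hand_in())"
```

```text
the job is handed in; nothing more can be done
None
```

I pushed the tube along the fence, through the flap and down the chute, drew the fingers back, and handed the job in at about 16 s. The bed is clear and the flap hangs shut, but the tube could not be seen through the cover, so its resting place inside was not checked. The hand-in returned no verdict.

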